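# Put the hand stamps away in their tray

### The job

Put the printing stamps away: stand each of the four stamps whose foot has the shape and size of a pocket in the wooden tray upright in that pocket, with the foot down on the felt. The two look-alikes whose feet fit no pocket, the large round one and the broad oblong one, do not belong in the tray: leave them where they stand.

Things in the scene. Friction and masses are not known exactly. Their poses are not given: they have to be found in the camera images.
- stamp_round_mid (a point): Hand stamp, loose, standing on the table. Small round foot, 40 mm in diameter. 72 mm high, 0.12 kg: dark wood foot 14 mm thick, above it a neck and a round light beech handle on the same axis, 26 mm in diameter 45 to 62 mm above the underside (grip there). Point: on the axis, 36 mm above the underside, half-way up; z up.
- stamp_square_mid (a point): Hand stamp, loose, standing on the table. Square foot, 40 x 40 mm, sides along x and y. 72 mm high, 0.12 kg: dark wood foot 14 mm thick, above it a neck and a round light beech handle on the same axis, 26 mm in diameter 45 to 62 mm above the underside (grip there). Point: on the axis, 36 mm above the underside, half-way up; z up.
- stamp_bar_mid (a point): Hand stamp, loose, standing on the table. Long narrow foot, 60 mm along x, 22 mm along y. 72 mm high, 0.12 kg: dark wood foot 14 mm thick, above it a neck and a round light beech handle on the same axis, 26 mm in diameter 45 to 62 mm above the underside (grip there). Point: on the axis, 36 mm above the underside, half-way up; z up.
- stamp_cross_mid (a point): Hand stamp, loose, standing on the table. Cross-shaped foot: two bars, each 58 x 20 mm, one along x and one along y. 72 mm high, 0.12 kg: dark wood foot 14 mm thick, above it a neck and a round light beech handle on the same axis, 26 mm in diameter 45 to 62 mm above the underside (grip there). Point: on the axis, 36 mm above the underside, half-way up; z up.
- well_round_floor (a point): Fixed wooden insert, 84 mm square, in one quarter (it varies) of the low tray; top face 30 mm, pocket floor 18 mm above the table; pocket 12 mm deep with grey felt floor. Point: centre of the pocket floor; z up. Round pocket, 54 mm in diameter.
- well_square_floor (a point): Fixed wooden insert, 84 mm square, in one quarter (it varies) of the low tray; top face 30 mm, pocket floor 18 mm above the table; pocket 12 mm deep with grey felt floor. Point: centre of the pocket floor; z up. Square pocket, 54 x 54 mm, sides along x and y.
- well_bar_floor (a point): Fixed wooden insert, 84 mm square, in one quarter (it varies) of the low tray; top face 30 mm, pocket floor 18 mm above the table; pocket 12 mm deep with grey felt floor. Point: centre of the pocket floor; z up. Long narrow pocket, 74 mm along x, 36 mm along y.
- well_cross_floor (a point): Fixed wooden insert, 84 mm square, in one quarter (it varies) of the low tray; top face 30 mm, pocket floor 18 mm above the table; pocket 12 mm deep with grey felt floor. Point: centre of the pocket floor; z up. Cross-shaped pocket: two arms, each about 72 mm long and 34 mm wide, along x and y.
- stray_disc_mid (a point): Look-alike, loose, standing on the table; its foot fits no pocket; leave it. Large round foot, 62 mm in diameter, wider than the round pocket. 72 mm high, 0.12 kg: dark wood foot 14 mm thick, above it a neck and a round light beech handle on the same axis, 26 mm in diameter 45 to 62 mm above the underside (grip there). Point: on the axis, 36 mm above the underside, half-way up; z up.
- stray_block_mid (a point): Look-alike, loose, standing on the table; its foot fits no pocket; leave it. Broad oblong foot, 62 mm along x, 42 mm along y, too large for any pocket. 72 mm high, 0.12 kg: dark wood foot 14 mm thick, above it a neck and a round light beech handle on the same axis, 26 mm in diameter 45 to 62 mm above the underside (grip there). Point: on the axis, 36 mm above the underside, half-way up; z up.

How it is judged:
At the end, for the whole second after the job is handed in: Each of the four stamps (small round, square, narrow bar, cross) stands upright (within 0.12 rad) and at rest on the floor of the pocket of its own shape (axis within 13 mm of the pocket's centre, height within 4 mm of seated); the two look-alikes stand upright within 20 mm of where they began (horizontal distance between stamp_round_mid and well_round_floor below 0.013 m and z of stamp_round_mid in the frame of well_round_floor between 0.032 and 0.04 m and angle between each of stamp_round_mid, stamp_square_mid, stamp_bar_mid, stamp_cross_mid, stray_disc_mid, stray_block_mid's own z axis and vertical below 0.12 rad and linear speed of each of stamp_round, stamp_square, stamp_bar, stamp_cross, stray_disc, stray_block below 0.02 m/s and angular speed of each of stamp_round, stamp_square, stamp_bar, stamp_cross below 0.2 rad/s and horizontal distance between stamp_square_mid and well_square_floor below 0.013 m and z of stamp_square_mid in the frame of well_square_floor between 0.032 and 0.04 m and horizontal distance between stamp_bar_mid and well_bar_floor below 0.013 m and z of stamp_bar_mid in the frame of well_bar_floor between 0.032 and 0.04 m and horizontal distance between stamp_cross_mid and well_cross_floor below 0.013 m and z of stamp_cross_mid in the frame of well_cross_floor between 0.032 and 0.04 m and distance of each of stray_disc_mid, stray_block_mid from where it was at the start of the episode below 0.02 m); the robot touches nothing.
It fails at once if a look-alike is moved by more than 30 mm or lifted (distance of any of stray_disc_mid, stray_block_mid from where it was at the start of the episode above 0.03 m).
It also fails if it takes over 96 s, if anything falls off the work surface, if the arm or the gripper's body presses on something with over 40 N, if the wrist force passes 120 N, or if a joint passes its speed limit or range.

### The arm

A 7-joint arm with a two-finger parallel gripper is mounted at the origin on a cart in front of the work surface, level with it; the furniture and walls round the work are solid. World frame = base frame: x ahead of the robot, y to its left, z up, the work surface at z = 0. Lengths are in m, angles in rad, forces in N, time in s.
With the tool pointing down it reaches from about 0.4 to 0.85 m from the base axis. Payload 4.5 kg.
Tool frame: the origin (TCP) lies at the centre of the arm's flange, where the gripper is bolted on; the fingertips stand nose_length ahead of it and the grasp point (between the pads) lies 147 mm ahead of it (nose_length is the distance from the TCP to the fingertips, in m); z points along the fingers, y is the line along which they close (so a half turn about z gives the same grasp; the last joint's range is limited). The gripper opens to 88 mm and grips with 3 to 60 N. Pads are 18 mm wide; open, the fingers measure 123 mm over their backs; the gripper's body (75 mm by 187 mm) begins 45 mm behind the grasp point.
Start: joints at [1.166, 0.689, -0.195, 1.565, 0.157, 0.902, -0.215], TCP at [0.266, -0.566, 0.405] pointing down, gripper open.
Joint ranges: [-3.01, 3.01], [-0.46, 2.08], [-1.47, 1.51], [0.13, 2.56], [-1, 4.14], [0.04, 2.09], [-2.66, 2.66]. Speed limits (rad/s): [2.57, 2.57, 3.14, 3.14, 3.14, 3.14, 3.14].

### API

Orientations are given as a unit quaternion [x, y, z, w].
In Python, from plant import * gives the robot as it stands.
- The arm moves only by the tool play_rows, never from a script. Its argument "rows" is a list that holds one entry, the list of rows, each a list of 6 numbers: the shift along the tool's x, y, z normalised to -1 to 1, where 1 is 0.5 m, then the turn, a rotation vector about the tool's x, y, z normalised to -1 to 1, where 1 is 0.5 rad. A call has 1 to 20 rows; each row is the pose to reach, as a shift and turn from the pose commanded when the call began, along the tool's axes at that moment; what a row does not reach only later rows make up. A row lasts 1/12 s, in which the tool goes at most 41.7 mm and 7.16 degrees, less where a joint would pass 70% of its speed; a pose out of reach is approached as far as the arm can. A call with a number of a shift or a turn outside -1 to 1 is refused whole. A call with a gripper value outside its range is refused whole. "claw" is the closure, from 0 (fully open) to 1 (shut), set as the call begins (left out, the last holds). The fingers move at their own pace and stop on an object; "squeeze" is the grip in N (left out, the last holds). Time passes only in rows, so rows that repeat a pose let the fingers close. It gives the time, the measured TCP pose, the force, the opening and the grip force at its end, in the units of the state.
- get_state(): the state, without advancing time (a new reading comes with each control period).
- snapshot(name): name is "scene" or "top" or "wrist"; returns a dict with "pixels" (384x512x3 uint8, blue, green, red), "camera_matrix" (3x3 intrinsics, pixels), "world_to_cam" (4x4, takes a point from world to camera coordinates); the wrist camera has in their place "mount" (4x4, takes a point from camera to tool coordinates, whose origin is the TCP and whose axes are the flange's). Camera axes: x right, y down, z forward; pixel columns grow to the right and rows downward; lengths in m; the calibration is good to about 2 mm. A picture is of the moment at which its call begins: read the wrist's pose just before it. There is no depth.
- finish_job(): hands the job in; it is judged then, once.
The state is a dict: "clock": time; "q": joint angles; "qd": joint speeds; "joint_torque": joint torques, N m; "tool_pos": TCP position; "eef_rot": TCP orientation; "contact_force": force on the tool from outside, world axes, zero at the start; "moment": the same for the moment, N m; "opening": opening from 0.0 (shut) to 1.0 (fully open); "finger_force": force on a finger pad.
Only numpy, scipy, OpenCV 4.12 (cv2) and the standard library are available. Lean on these libraries where they do the work, as an engineer would, in place of code of your own. Each camera call takes 0.05 s, during which the arm holds its last target. There are 200 camera calls.

## Working session

There is one attempt and no reset: what is moved stays moved. The work goes in short steps, Python scripts to look and compute and a tool call to move; the robot and the scene stay as the last step left them, time stands still between calls to the robot, and variables do not carry over. Pictures are saved under pics/ and viewed, at most 14 in all, crops included, and the job is handed in when it is done.

Besides the shell and the picture viewer there is one more tool, called as name(argument=value, ...) on one line, values as JSON. play_rows: Moves the arm, as the interface text tells. Its arguments: {"type":"object","properties":{"rows":{"type":"array"},"claw":{"type":"number"},"squeeze":{"type":"number"}},"required":["rows"]}

```bash
ls; mkdir -p pics
python3 - <<'E'
from plant import *
import cv2
s=get_state(); print({k:s[k] for k in('clock','tool_pos','eef_rot','opening','contact_force')})
for n in('top','scene'):
    p=snapshot(n); cv2.imwrite(f'pics/{n}0.png',p['pixels']); print(n,p['camera_matrix'],p['world_to_cam'])
try: print(nose_length)
except Exception as e: print(e)
E
```

```text
pics
{'clock': 0.0, 'tool_pos': array([ 0.26539056, -0.56548623,  0.40391148]), 'eef_rot': array([ 9.76006496e-01,  2.17739441e-01, -2.82869787e-04, -8.81075767e-04]), 'opening': 1.0001343971871173, 'contact_force': array([0.40812712, 0.20212016, 0.19952024])}
top [[356.86286147   0.         258.52689691]
 [  0.         356.86286147 194.20997738]
 [  0.           0.           1.        ]] [[ 0.06542498 -0.99785114 -0.00356068  0.01763399]
 [-0.97571126 -0.06322494 -0.20973829  0.55076577]
 [ 0.20906247  0.01719632 -0.97775108  1.00557123]
 [ 0.          0.          0.          1.        ]]
scene [[482.8776813    0.         258.87433806]
 [  0.         482.8776813  192.17298683]
 [  0.           0.           1.        ]] [[-0.80009228 -0.59964454 -0.01669608  0.46835625]
 [-0.24101447  0.34681842 -0.90643754  0.18512709]
 [ 0.54933083 -0.72120968 -0.42200976  0.90434014]
 [ 0.          0.          0.          1.        ]]
0.166
```

View pics/top0.png

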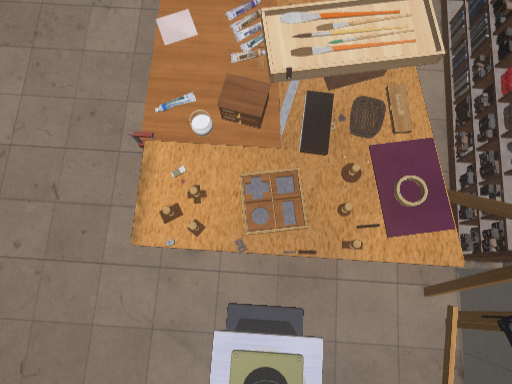

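View pics/scene0.png

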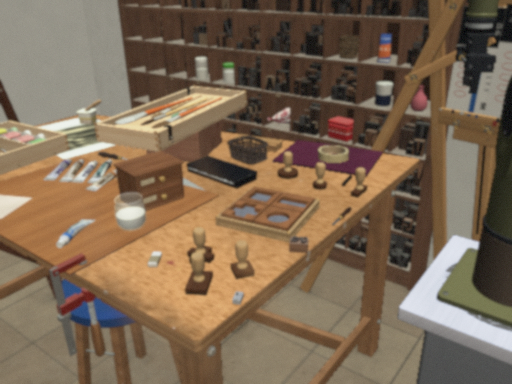

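The top view shows the tray pockets: cross about (257,187), square (286,184), round (260,215), bar (290,212). Three stamps stand on the left, near (195,191), (169,211) and (194,227), and three on the right, near (352,171), (345,209) and (355,244). I'll zoom in.

Run:
```python
import cv2,numpy as np
i=cv2.imread('pics/top0.png')
a=i[170:250,145:225];b=i[155:255,320:400];c=i[160:240,230:320]
f=lambda x:cv2.resize(x,None,fx=5,fy=5,interpolation=cv2.INTER_CUBIC)
A=np.vstack([f(a),np.zeros((100,400,3),np.uint8)])
cv2.imwrite('pics/zoom.png',np.hstack([A,f(b)]))
```

```text
(no output)
```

View pics/zoom.png

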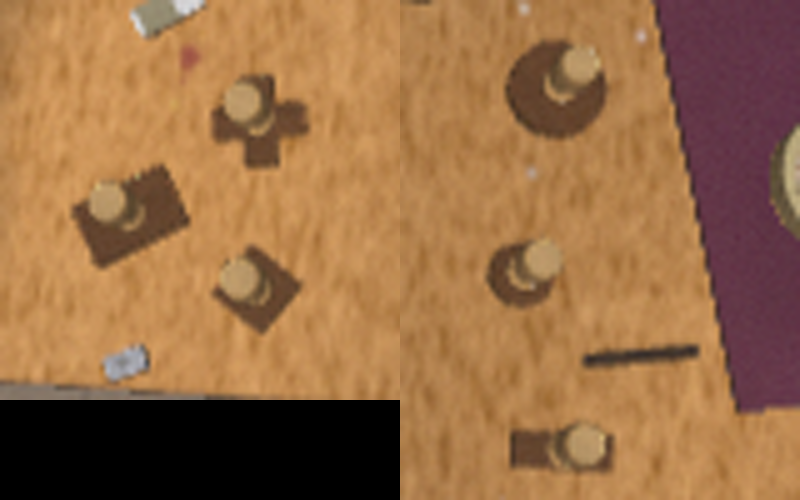

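Left group: cross foot about (197,194), broad block (171,213), square foot (196,228). Right group: large disc (351,173), small round (344,210), bar (352,245). The look-alikes are clearly the block and the disc.

```bash
cat > h.py <<'E'
import numpy as np,cv2
from plant import *
from scipy.spatial.transform import Rotation as R
def plane(uv,z,K,T):
    C=-T[:3,:3].T@T[:3,3]; d=T[:3,:3].T@np.linalg.inv(K)@[uv[0],uv[1],1]
    return (C+d*(z-C[2])/d[2])[:2]
def rectify(p,T,z,x0,x1,y0,y1,s=2):
    """metric image of plane z: row down = +x, col right = +y, s px per mm"""
    n=1000*s
    M=p['camera_matrix']@np.c_[T[:3,0],T[:3,1],T[:3,2]*z+T[:3,3]]
    A=np.array([[0,1/n,x0],[1/n,0,y0],[0,0,1]])
    return cv2.warpPerspective(p['pixels'],M@A,(int((y1-y0)*n),int((x1-x0)*n)),flags=cv2.INTER_CUBIC|cv2.WARP_INVERSE_MAP)
def wristT(p,s):
    W=np.eye(4);W[:3,:3]=R.from_quat(s['eef_rot']).as_matrix();W[:3,3]=s['tool_pos']
    return np.linalg.inv(W@p['mount'])
E
python3 - <<'E'
from h import *
p=snapshot('top');K,T=p['camera_matrix'],p['world_to_cam']
for n,f,t in(('cross',(197.2,194),(193.6,190.4)),('block',(171.2,213.2),(166.5,210.5)),('square',(196.4,227.8),(193,225.8)),('disc',(351,172.6),(356,168)),('round',(344.2,209.6),(348.6,206.8)),('bar',(352.4,245),(357.4,243.6))):
    print(n,plane(f,.014,K,T).round(3),plane(t,.07,K,T).round(3))
for n,f in(('cross',(257,187)),('square',(285.5,184)),('round',(260,215.5)),('bar',(290,212.5))): print('well',n,plane(f,.018,K,T).round(3))
g=rectify(p,T,.018,.35,.65,-.2,.2)
cv2.imwrite('pics/tray.png',g)
hsv=cv2.cvtColor(g,cv2.COLOR_BGR2HSV)
m=((hsv[...,1]<70)&(hsv[...,2]>60)).astype(np.uint8)
m=cv2.morphologyEx(m,cv2.MORPH_OPEN,np.ones((9,9)))
for c in cv2.findContours(m,cv2.RETR_EXTERNAL,cv2.CHAIN_APPROX_NONE)[0]:
    if cv2.contourArea(c)<2000: continue
    r=cv2.minAreaRect(c); print('gray',(.35+r[0][1]/2000).__round__(4),(-.2+r[0][0]/2000).__round__(4),np.round(r[1],0)/2,round(r[2],1))
print(p.keys(), snapshot('wrist')['mount'].round(3).tolist(), snapshot('wrist')['camera_matrix'][0].round(1))
E
```

```text
cross [0.546 0.245] [0.545 0.246]
block [0.481 0.318] [0.48  0.318]
square [0.441 0.236] [0.44  0.236]
disc [ 0.646 -0.232] [ 0.645 -0.233]
round [ 0.527 -0.212] [ 0.525 -0.212]
bar [ 0.42  -0.238] [ 0.42  -0.238]
well cross [0.58 0.06]
well square [ 0.595 -0.028]
well round [0.491 0.045]
well bar [ 0.506 -0.046]
gray 0.5934 -0.0252 [53.5 53.5] 79.9
gray 0.5781 0.0617 [71.5 71.5] 35.2
gray 0.5065 -0.041 [73.5 35.5] 80.0
gray 0.491 0.0457 [52.  51.5] 90.0
gray 0.398 0.0995 [35.5 24. ] 61.4
gray 0.3625 -0.0003 [ 25.  399.5] 90.0
dict_keys(['pixels', 'camera_matrix', 'world_to_cam']) [[-0.0, -0.961, -0.275, 0.071], [1.0, -0.0, 0.001, -0.001], [-0.001, -0.275, 0.961, 0.02], [0.0, 0.0, 0.0, 1.0]] [288.8   0.  261.4]
```

View pics/tray.png

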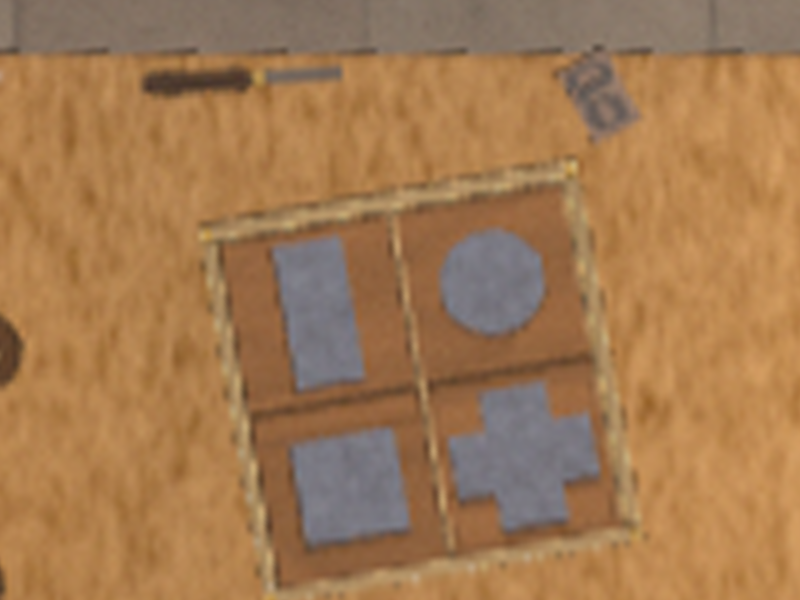

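The rectified tray view is consistent: tray yaw is about +10°. The square/round midpoint (0.5422, 0.0103) matches the bar/cross midpoint. Next, the foot yaws.

Run:
```python
from h import *
p=snapshot('top');T=p['world_to_cam']
out=[]
for n,x,y in(('cross',.546,.245),('square',.441,.236),('round',.526,-.212),('bar',.42,-.238)):
    g=rectify(p,T,.014,x-.05,x+.05,y-.05,y+.05,4)
    hsv=cv2.cvtColor(g,cv2.COLOR_BGR2HSV)
    m=(hsv[...,2]<125).astype(np.uint8); m=cv2.morphologyEx(m,cv2.MORPH_OPEN,np.ones((11,11)))
    cs=cv2.findContours(m,cv2.RETR_EXTERNAL,cv2.CHAIN_APPROX_NONE)[0]
    c=max(cs,key=cv2.contourArea); r=cv2.minAreaRect(c)
    b=cv2.boxPoints(r); e=[(b[1]-b[0]),(b[2]-b[1])]
    print(n,np.round([x-.05+r[0][1]/4000,y-.05+r[0][0]/4000],4),np.round(np.array(r[1])/4,1),[(round(float(np.hypot(*v)/4),1),round(float(np.degrees(np.arctan2(v[0],v[1]))%180),1)) for v in e])
    cv2.drawContours(g,[b.astype(int)],0,(0,255,0),1); out.append(cv2.resize(g,(300,300)))
cv2.imwrite('pics/feet.png',np.vstack([np.hstack(out[:2]),np.hstack(out[2:])]))
```

```text
cross [0.5459 0.2464] [52.4 50.8] [(50.8, 140.9), (52.4, 50.9)]
square [0.4421 0.2375] [40.4 38.5] [(38.5, 146.9), (40.4, 56.9)]
round [ 0.5251 -0.2078] [39.6 34.3] [(34.3, 124.9), (39.6, 34.9)]
bar [ 0.4215 -0.2235] [22.3 36.6] [(36.6, 95.1), (22.3, 5.1)]
```

View pics/feet.png

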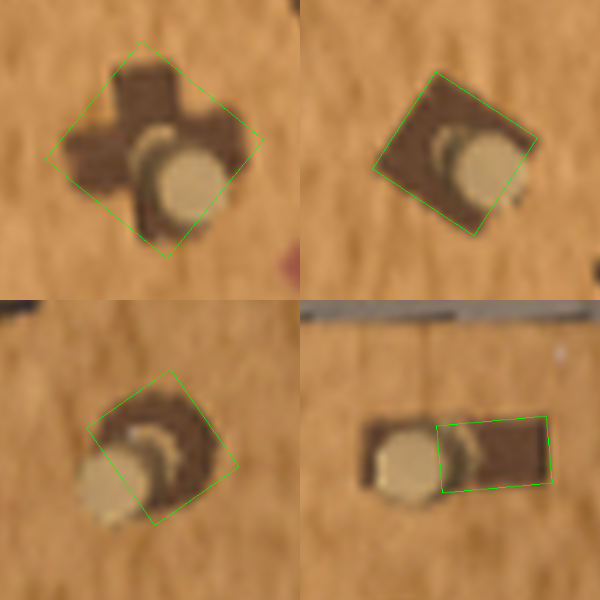

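```bash
cat >> h.py <<'E'
def plan(legs):
    s=get_state(); P=np.array(s['tool_pos']); x=R.from_quat(s['eef_rot']).as_matrix()[:,0]; y=np.degrees(np.arctan2(x[1],x[0]))
    print('now',round(s['clock'],2),P.round(4),round(y,1),'op',round(s['opening'],3),'f',np.round(s['finger_force'],1),'q7',s['q'][6].round(2))
    for n,px,py,pz,yaw in legs:
        a=np.radians(y); B=np.array([[np.cos(a),np.sin(a),0],[np.sin(a),-np.cos(a),0],[0,0,-1]])
        d=np.round(B.T@(np.array([px,py,pz])-P)/.5,3); t=round(-np.radians(yaw-y)/.5,3)
        rows=int(np.ceil(max(np.linalg.norm(d)*.5/.0417,abs(t)*28.65/7.16)))+2
        print(n,d.tolist()+[0,0,t],'rows',rows,'' if abs(t)<=1 else 'TURN TOO BIG')
        P=P+B@d*.5; y-=np.degrees(t*.5)
E
python3 - <<'E'
from h import *
plan([('above',.42,-.238,.30,53),('down',.42,-.238,.20,53),('lift',.42,-.238,.30,25),('mid',.47,-.13,.31,-3),('over',.5065,-.041,.31,-32),('place',.5065,-.041,.220,-32),('up',.5065,-.041,.31,-32)])
E
```

```text
now 0.3 [ 0.2655 -0.5657  0.4045] 25.1 op 1.003 f 0.0 q7 -0.22
above [0.558, -0.462, 0.209, 0, 0, np.float64(-0.972)] rows 12 
down [0.0, 0.0, 0.2, 0, 0, np.float64(-0.0)] rows 5 
lift [0.0, 0.0, -0.2, 0, 0, np.float64(0.977)] rows 6 
mid [0.182, -0.154, -0.02, 0, 0, np.float64(0.977)] rows 6 
over [0.064, -0.181, -0.0, 0, 0, np.float64(1.013)] rows 7 TURN TOO BIG
place [-0.0, -0.0, 0.18, 0, 0, np.float64(-0.0)] rows 5 
up [-0.0, -0.0, -0.18, 0, 0, np.float64(-0.0)] rows 5
```

play_rows(rows=[[[0.558,-0.462,0.209,0,0,-0.972],[0.558,-0.462,0.209,0,0,-0.972],[0.558,-0.462,0.209,0,0,-0.972],[0.558,-0.462,0.209,0,0,-0.972],[0.558,-0.462,0.209,0,0,-0.972],[0.558,-0.462,0.209,0,0,-0.972],[0.558,-0.462,0.209,0,0,-0.972],[0.558,-0.462,0.209,0,0,-0.972],[0.558,-0.462,0.209,0,0,-0.972],[0.558,-0.462,0.209,0,0,-0.972],[0.558,-0.462,0.209,0,0,-0.972],[0.558,-0.462,0.209,0,0,-0.972],[0.558,-0.462,0.209,0,0,-0.972],[0.558,-0.462,0.209,0,0,-0.972]]], claw=0.2, squeeze=20)

```text
clock: 1.47
tool_pos: [0.4192, -0.24, 0.3006]
eef_rot: [0.896, 0.444, -0.0, 0.001]
contact_force: [-0.6, 0.6, 0.0]
opening: 0.798
finger_force: 0.0
```

Run:
```python
from h import *
s=get_state();p=snapshot('wrist');T=wristT(p,s)
g=rectify(p,T,.072,.37,.47,-.288,-.188,3)
g2=rectify(p,T,.014,.37,.47,-.288,-.188,3)
for i in(g,g2): cv2.drawMarker(i,(150,150),(0,255,0),0,20,1)
cv2.imwrite('pics/w1.png',np.hstack([g,g2]))
plan([('down',.42,-.238,.20,53)])
```

```text
now 1.52 [ 0.4193 -0.2398  0.3005] 52.8 op 0.8 f 0.0 q7 -0.53
down [0.004, -0.001, 0.201, 0, 0, np.float64(-0.007)] rows 5
```

View pics/w1.png

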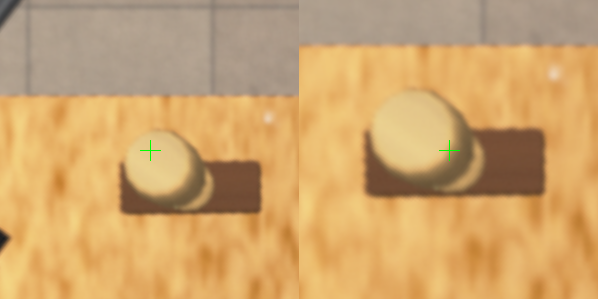

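The wrist view shows the bar foot centred near (0.424, -0.236) with its long axis at 90°, so it agrees within 4 mm. I'll use (0.422, -0.237) and turn by -80°.

play_rows(rows=[[[0.006,-0.001,0.06,0,0,0],[0.006,-0.001,0.12,0,0,0],[0.006,-0.001,0.18,0,0,0],[0.006,-0.001,0.201,0,0,0],[0.006,-0.001,0.201,0,0,0],[0.006,-0.001,0.201,0,0,0]]])

```text
clock: 2.02
tool_pos: [0.421, -0.2363, 0.1996]
eef_rot: [0.895, 0.445, -0.0, -0.0]
contact_force: [-0.7, 0.4, 0.9]
opening: 0.799
finger_force: 0.0
```

play_rows(rows=[[[0,0,0,0,0,0],[0,0,0,0,0,0],[0,0,0,0,0,0],[0,0,0,0,0,0],[0,0,0,0,0,0],[0,0,0,0,0,0],[0,0,0,0,0,0],[0,0,0,0,0,0]]], claw=1, squeeze=20)

```text
clock: 2.68
tool_pos: [0.4216, -0.2356, 0.1999]
eef_rot: [0.895, 0.446, 0.0, 0.0]
contact_force: [1.0, -0.3, 2.6]
opening: 0.281
finger_force: 19.9
```

Run:
```python
from h import *
plan([('lift',.422,-.237,.30,25.5),('mid',.47,-.13,.31,-1),('over',.5065,-.041,.31,-27.2),('place',.5065,-.041,.220,-27.2)])
```

```text
now 2.68 [ 0.4216 -0.2356  0.1999] 53.0 op 0.281 f 19.9 q7 -0.59
lift [-0.002, 0.002, -0.2, 0, 0, np.float64(0.959)] rows 6 
mid [0.179, -0.152, -0.02, 0, 0, np.float64(0.925)] rows 6 
over [0.07, -0.179, -0.0, 0, 0, np.float64(0.915)] rows 6 
place [0.0, -0.0, 0.18, 0, 0, np.float64(0.0)] rows 5
```

play_rows(rows=[[[0,0,-0.04,0,0,0],[0,0,-0.09,0,0,0.15],[0,0,-0.14,0,0,0.35],[0,0,-0.19,0,0,0.55],[0,0,-0.2,0,0,0.75],[0,0,-0.2,0,0,0.959],[0,0,-0.2,0,0,0.959]]])

```text
clock: 3.27
tool_pos: [0.4213, -0.2353, 0.3003]
eef_rot: [0.976, 0.22, 0.0, 0.0]
contact_force: [-0.4, 1.0, -1.5]
opening: 0.278
finger_force: 20.0
```

play_rows(rows=[[[0.045,-0.04,-0.01,0,0,0.22],[0.09,-0.08,-0.02,0,0,0.44],[0.135,-0.12,-0.02,0,0,0.66],[0.179,-0.152,-0.02,0,0,0.88],[0.179,-0.152,-0.02,0,0,0.925],[0.179,-0.152,-0.02,0,0,0.925]]])

```text
clock: 3.77
tool_pos: [0.4699, -0.1263, 0.3091]
eef_rot: [1.0, -0.005, -0.001, -0.0]
contact_force: [0.0, -0.6, -1.9]
opening: 0.279
finger_force: 20.0
```

play_rows(rows=[[[0.02,-0.05,0,0,0,0.22],[0.04,-0.1,0,0,0,0.44],[0.06,-0.15,0,0,0,0.66],[0.07,-0.179,0,0,0,0.88],[0.07,-0.179,0,0,0,0.915],[0.07,-0.179,0,0,0,0.915],[0.07,-0.179,0,0,0,0.915]]])

```text
clock: 4.35
tool_pos: [0.5051, -0.0415, 0.3095]
eef_rot: [0.972, -0.235, -0.001, 0.001]
contact_force: [0.3, -0.1, -1.9]
opening: 0.283
finger_force: 20.0
```

Run:
```python
from h import *
s=get_state();p=snapshot('wrist');T=wristT(p,s)
plan([('place',.5065,-.041,.220,-27.2)])
g=rectify(p,T,.018,.43,.63,-.12,.12,3)
hsv=cv2.cvtColor(g,cv2.COLOR_BGR2HSV)
m=((hsv[...,1]<70)&(hsv[...,2]>60)).astype(np.uint8)
m=cv2.morphologyEx(m,cv2.MORPH_OPEN,np.ones((9,9)))
for c in cv2.findContours(m,cv2.RETR_EXTERNAL,cv2.CHAIN_APPROX_NONE)[0]:
    if cv2.contourArea(c)<3000: continue
    r=cv2.minAreaRect(c); print('gray',round(.43+r[0][1]/3000,4),round(-.12+r[0][0]/3000,4),np.round(np.array(r[1])/3),round(r[2],1))
cv2.imwrite('pics/w2.png',np.hstack([g,cv2.resize(p['pixels'],(0,0),fx=.1,fy=.1)[:0].reshape(0,0,3)]) if 0 else g)
```

```text
now 4.4 [ 0.5051 -0.0417  0.3096] -27.2 op 0.282 f 20.0 q7 -1.7
place [0.002, -0.003, 0.179, 0, 0, np.float64(-0.001)] rows 5 
gray 0.5949 -0.0238 [54. 54.] 79.9
gray 0.5791 0.0649 [73. 70.] 80.0
gray 0.5074 -0.0392 [74. 36.] 79.8
gray 0.4965 0.0481 [47. 42.] 53.1
gray 0.4532 0.103 [46. 33.] 90.0
gray 0.4382 0.0597 [16. 55.] 90.0
```

View pics/w2.png

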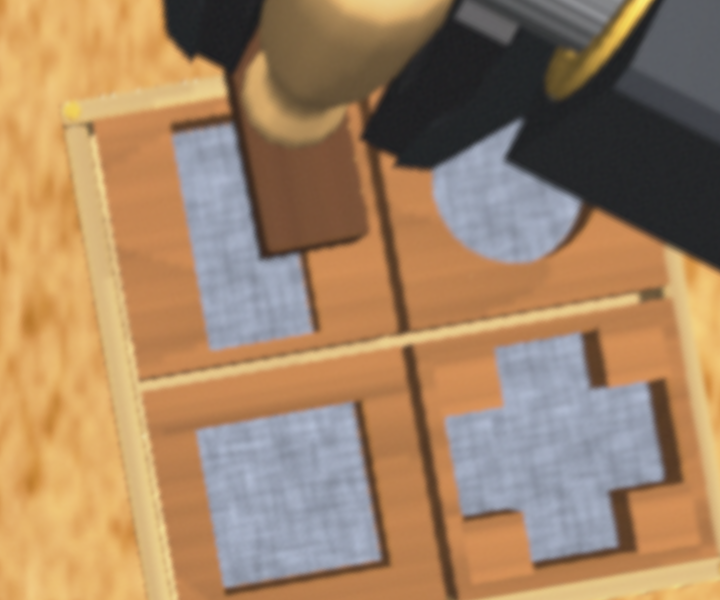

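The foot is aligned with the pocket, and the wrist and top cameras agree on the pocket centres within 2 mm. Placing now.

play_rows(rows=[[[0.002,-0.005,0.03,0,0,0],[0.002,-0.005,0.07,0,0,0],[0.002,-0.005,0.11,0,0,0],[0.002,-0.005,0.14,0,0,0],[0.002,-0.005,0.16,0,0,0],[0.002,-0.005,0.173,0,0,0],[0.002,-0.005,0.18,0,0,0],[0.002,-0.005,0.18,0,0,0],[0.002,-0.005,0.18,0,0,0]]])

```text
clock: 5.15
tool_pos: [0.5081, -0.038, 0.2202]
eef_rot: [0.972, -0.235, 0.0, 0.0]
contact_force: [1.0, 0.8, -1.3]
opening: 0.279
finger_force: 20.0
```

play_rows(rows=[[[0,0,0,0,0,0],[0,0,0,0,0,0],[0,0,0,0,0,0],[0,0,0,0,0,0],[0,0,0,0,0,0],[0,0,-0.05,0,0,0],[0,0,-0.12,0,0,0],[0,0,-0.18,0,0,0],[0,0,-0.18,0,0,0]]], claw=0.4)

```text
clock: 5.9
tool_pos: [0.5094, -0.0381, 0.3143]
eef_rot: [0.972, -0.235, 0.004, -0.001]
contact_force: [0.8, 0.1, -0.1]
opening: 0.6
finger_force: 0.0
```

Run:
```python
from h import *
plan([('above',.526,-.212,.30,-15)])
```

```text
now 5.9 [ 0.5094 -0.0381  0.3143] -27.2 op 0.6 f 0.0 q7 -1.7
above [0.189, 0.294, 0.029, 0, 0, np.float64(-0.427)] rows 7
```

play_rows(rows=[[[0.19,0.294,0.028,0,0,0],[0.19,0.294,0.028,0,0,0],[0.19,0.294,0.028,0,0,0],[0.19,0.294,0.028,0,0,0],[0.19,0.294,0.028,0,0,0],[0.19,0.294,0.028,0,0,0],[0.19,0.294,0.028,0,0,0],[0.19,0.294,0.028,0,0,0],[0.19,0.294,0.028,0,0,0]]])

```text
clock: 6.65
tool_pos: [0.5256, -0.2092, 0.2955]
eef_rot: [0.972, -0.233, -0.001, -0.001]
contact_force: [-0.4, 0.5, 0.4]
opening: 0.601
finger_force: 0.0
```

Run:
```python
from h import *
s=get_state();p=snapshot('wrist');T=wristT(p,s)
g=rectify(p,T,.014,.476,.576,-.262,-.162,3)
cv2.drawMarker(g,(150,150),(0,255,0),0,20,1)
t=snapshot('top'); a=cv2.resize(t['pixels'][160:240,230:310],(300,300),interpolation=cv2.INTER_CUBIC)
cv2.imwrite('pics/w3.png',np.hstack([g,a]))
plan([('down',.527,-.211,.20,-27)])
```

```text
Traceback (most recent call last):
ValueError: all the input array dimensions except for the concatenation axis must match exactly, but along dimension 0, the array at index 0 has size 299 and the array at index 1 has size 300
```

Run:
```python
from h import *
s=get_state();p=snapshot('wrist');T=wristT(p,s)
g=cv2.resize(rectify(p,T,.014,.476,.576,-.262,-.162,3),(300,300))
cv2.drawMarker(g,(150,150),(0,255,0),0,20,1)
t=snapshot('top'); a=cv2.resize(t['pixels'][160:240,230:310],(300,300),interpolation=cv2.INTER_CUBIC)
cv2.imwrite('pics/w3.png',np.hstack([g,a]))
plan([('down',.527,-.211,.20,-27)])
```

```text
now 6.85 [ 0.5255 -0.2106  0.2958] -27.1 op 0.598 f 0.0 q7 -1.47
down [0.003, -0.001, 0.192, 0, 0, np.float64(-0.003)] rows 5
```

View pics/w3.png

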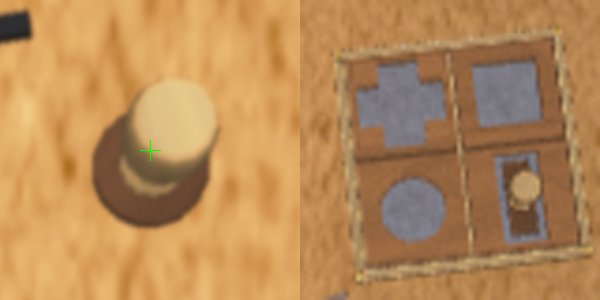

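The bar is seated in its pocket. The round foot is at about (152,168) in the rectified wrist crop, or (0.531, -0.211). I'll use x = 0.529.

play_rows(rows=[[[0.006,-0.002,0.06,0,0,0],[0.006,-0.002,0.12,0,0,0],[0.006,-0.002,0.175,0,0,0],[0.006,-0.002,0.192,0,0,0],[0.006,-0.002,0.192,0,0,0],[0.006,-0.002,0.192,0,0,0]]])

```text
clock: 7.35
tool_pos: [0.5286, -0.2123, 0.2002]
eef_rot: [0.972, -0.235, 0.0, 0.0]
contact_force: [-0.5, -0.2, -0.2]
opening: 0.599
finger_force: 0.0
```

play_rows(rows=[[[0,0,0,0,0,0],[0,0,0,0,0,0],[0,0,0,0,0,0],[0,0,0,0,0,0],[0,0,0,0,0,0],[0,0,0,0,0,0]]], claw=1)

```text
clock: 7.85
tool_pos: [0.5289, -0.2122, 0.2005]
eef_rot: [0.972, -0.235, 0.001, -0.0]
contact_force: [0.6, 1.2, 5.2]
opening: 0.282
finger_force: 19.9
```

Run:
```python
from h import *
plan([('lift',.528,-.211,.335,-27),('over',.4925,.0465,.335,-27),('place',.4925,.0465,.220,-27)])
```

```text
now 7.85 [ 0.5289 -0.2122  0.2005] -27.2 op 0.282 f 19.9 q7 -1.44
lift [-0.003, -0.001, -0.269, 0, 0, np.float64(-0.006)] rows 6 
over [-0.297, -0.427, -0.0, 0, 0, np.float64(-0.0)] rows 9 
place [0.0, 0.0, 0.23, 0, 0, np.float64(-0.0)] rows 5
```

play_rows(rows=[[[0,0,-0.05,0,0,0],[0,0,-0.12,0,0,0],[0,0,-0.19,0,0,0],[-0.03,-0.043,-0.25,0,0,0],[-0.08,-0.115,-0.269,0,0,0],[-0.13,-0.187,-0.269,0,0,0],[-0.18,-0.259,-0.269,0,0,0],[-0.23,-0.331,-0.269,0,0,0],[-0.27,-0.388,-0.269,0,0,0],[-0.3,-0.428,-0.269,0,0,0],[-0.3,-0.428,-0.269,0,0,0],[-0.3,-0.428,-0.269,0,0,0],[-0.3,-0.428,-0.269,0,0,0]]])

```text
clock: 8.93
tool_pos: [0.4928, 0.0458, 0.3342]
eef_rot: [0.972, -0.236, 0.0, 0.001]
contact_force: [0.8, -0.4, -0.9]
opening: 0.283
finger_force: 20.0
```

Run:
```python
from h import *
plan([('place',.4925,.0465,.220,-27.2)])
```

```text
now 8.93 [0.4928 0.0458 0.3342] -27.2 op 0.283 f 20.0 q7 -1.85
place [-0.001, -0.001, 0.228, 0, 0, np.float64(-0.001)] rows 5
```

play_rows(rows=[[[-0.001,-0.001,0.06,0,0,0],[-0.001,-0.001,0.12,0,0,0],[-0.001,-0.001,0.17,0,0,0],[-0.001,-0.001,0.2,0,0,0],[-0.001,-0.001,0.218,0,0,0],[-0.001,-0.001,0.228,0,0,0],[-0.001,-0.001,0.228,0,0,0],[-0.001,-0.001,0.228,0,0,0]]])

```text
clock: 9.6
tool_pos: [0.493, 0.0465, 0.2207]
eef_rot: [0.972, -0.236, 0.001, 0.0]
contact_force: [-0.1, 0.4, -1.8]
opening: 0.279
finger_force: 20.0
```

play_rows(rows=[[[0,0,0,0,0,0],[0,0,0,0,0,0],[0,0,0,0,0,0],[0,0,0,0,0,0],[0,0,0,0,0,0],[0,0,-0.05,0,0,0],[0,0,-0.12,0,0,0],[0,0,-0.18,0,0,0],[0,0,-0.18,0,0,0],[0,0,-0.18,0,0,0]]], claw=0.4)

```text
clock: 10.43
tool_pos: [0.493, 0.0475, 0.3116]
eef_rot: [0.972, -0.235, 0.002, -0.001]
contact_force: [-0.0, -0.2, -0.4]
opening: 0.598
finger_force: 0.0
```

Run:
```python
from h import *
plan([('above',.443,.237,.30,-17),('block','a',0,0,0)][:1])
```

```text
now 10.43 [0.493  0.0475 0.3116] -27.2 op 0.598 f 0.0 q7 -1.83
above [-0.262, -0.292, 0.023, 0, 0, np.float64(-0.355)] rows 7
```

play_rows(rows=[[[-0.262,-0.292,0.023,0,0,-0.98],[-0.262,-0.292,0.023,0,0,-0.98],[-0.262,-0.292,0.023,0,0,-0.98],[-0.262,-0.292,0.023,0,0,-0.98],[-0.262,-0.292,0.023,0,0,-0.98],[-0.262,-0.292,0.023,0,0,-0.98],[-0.262,-0.292,0.023,0,0,-0.98],[-0.262,-0.292,0.023,0,0,-0.98],[-0.262,-0.292,0.023,0,0,-0.98],[-0.262,-0.292,0.023,0,0,-0.98]]])

```text
clock: 11.27
tool_pos: [0.4433, 0.2352, 0.2985]
eef_rot: [1.0, 0.006, -0.0, 0.001]
contact_force: [0.6, -0.1, 0.4]
opening: 0.601
finger_force: 0.0
```

Run:
```python
from h import *
s=get_state();p=snapshot('wrist');T=wristT(p,s)
g=cv2.resize(rectify(p,T,.014,.393,.493,.187,.287,3),(300,300))
cv2.drawMarker(g,(150,150),(0,255,0),0,20,1)
t=snapshot('top'); a=cv2.resize(t['pixels'][160:240,230:310],(300,300),interpolation=cv2.INTER_CUBIC)
cv2.imwrite('pics/w4.png',np.hstack([g,a]))
plan([('down',.443,.237,.20,1)])
```

```text
now 11.37 [0.4433 0.2357 0.2987] 0.7 op 0.601 f 0.0 q7 -1.83
down [-0.0, -0.003, 0.197, 0, 0, np.float64(-0.009)] rows 5
```

View pics/w4.png

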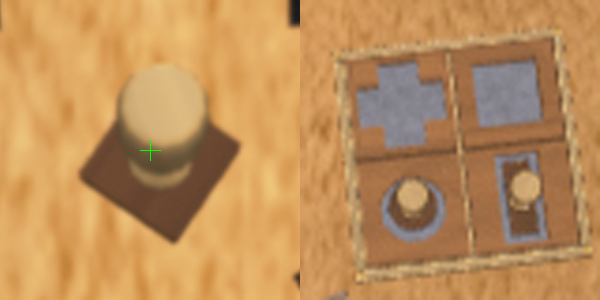

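The round stamp is seated. The square foot's corners are (80,175), (174,242) and (240,145), so its centre is about (0.446, 0.240) and its yaw about 55.5°. I'll grip at (0.4445, 0.2385), then turn +44.5°.

play_rows(rows=[[[0.002,-0.005,0.06,0,0,0],[0.002,-0.005,0.12,0,0,0],[0.002,-0.005,0.175,0,0,0],[0.002,-0.005,0.197,0,0,0],[0.002,-0.005,0.197,0,0,0],[0.002,-0.005,0.197,0,0,0]]])

```text
clock: 11.87
tool_pos: [0.444, 0.239, 0.2004]
eef_rot: [1.0, 0.007, -0.0, 0.0]
contact_force: [0.0, -0.6, 0.6]
opening: 0.598
finger_force: 0.0
```

play_rows(rows=[[[0,0,0,0,0,0],[0,0,0,0,0,0],[0,0,0,0,0,0],[0,0,0,0,0,0],[0,0,0,0,0,0],[0,0,0,0,0,0]]], claw=1)

```text
clock: 12.37
tool_pos: [0.444, 0.2396, 0.201]
eef_rot: [1.0, 0.008, 0.001, -0.0]
contact_force: [-0.6, -0.0, 6.9]
opening: 0.287
finger_force: 20.0
```

Run:
```python
from h import *
plan([('lift',.50,.17,.335,23),('over',.594,-.0245,.335,45.2),('place',.594,-.0245,.220,45.2)])
```

```text
now 12.37 [0.444  0.2396 0.201 ] 0.9 op 0.287 f 20.0 q7 -1.79
lift [0.11, 0.141, -0.268, 0, 0, np.float64(-0.772)] rows 6 
over [0.021, 0.431, -0.0, 0, 0, np.float64(-0.775)] rows 8 
place [-0.0, 0.0, 0.23, 0, 0, np.float64(-0.0)] rows 5
```

play_rows(rows=[[[0,0,-0.05,0,0,0],[0,0,-0.12,0,0,0],[0,0,-0.19,0,0,-0.1],[0.03,0.04,-0.25,0,0,-0.3],[0.07,0.09,-0.268,0,0,-0.5],[0.11,0.141,-0.268,0,0,-0.7],[0.11,0.141,-0.268,0,0,-0.772],[0.11,0.141,-0.268,0,0,-0.772]]])

```text
clock: 13.03
tool_pos: [0.5007, 0.1674, 0.3345]
eef_rot: [0.98, 0.197, 0.0, 0.0]
contact_force: [0.1, 0.6, -1.3]
opening: 0.284
finger_force: 20.0
```

play_rows(rows=[[[0.003,0.06,0,0,0,-0.1],[0.006,0.13,0,0,0,-0.25],[0.01,0.2,0,0,0,-0.4],[0.014,0.27,0,0,0,-0.55],[0.017,0.34,0,0,0,-0.7],[0.02,0.4,0,0,0,-0.775],[0.021,0.431,0,0,0,-0.775],[0.021,0.431,0,0,0,-0.775],[0.021,0.431,0,0,0,-0.775],[0.021,0.431,0,0,0,-0.775]]])

```text
clock: 13.87
tool_pos: [0.5929, -0.0218, 0.3336]
eef_rot: [0.923, 0.385, -0.001, -0.001]
contact_force: [-0.0, 0.9, -1.3]
opening: 0.282
finger_force: 20.0
```

Run:
```python
from h import *
plan([('place',.594,-.0245,.220,45.2)])
```

```text
now 13.87 [ 0.5929 -0.0218  0.3336] 45.3 op 0.282 f 20.0 q7 -0.88
place [-0.002, 0.005, 0.227, 0, 0, np.float64(0.005)] rows 5
```

play_rows(rows=[[[-0.001,0.002,0.06,0,0,0],[-0.001,0.002,0.12,0,0,0],[-0.001,0.002,0.17,0,0,0],[-0.001,0.002,0.2,0,0,0],[-0.001,0.002,0.218,0,0,0],[-0.001,0.002,0.228,0,0,0],[-0.001,0.002,0.228,0,0,0],[-0.001,0.002,0.228,0,0,0]]])

```text
clock: 14.53
tool_pos: [0.5943, -0.0245, 0.2209]
eef_rot: [0.923, 0.385, 0.001, 0.0]
contact_force: [-0.2, 0.6, -1.9]
opening: 0.281
finger_force: 20.0
```

play_rows(rows=[[[0,0,0,0,0,0],[0,0,0,0,0,0],[0,0,0,0,0,0],[0,0,0,0,0,0],[0,0,0,0,0,0],[0,0,-0.05,0,0,0],[0,0,-0.12,0,0,0],[0,0,-0.18,0,0,0],[0,0,-0.18,0,0,0],[0,0,-0.18,0,0,0]]], claw=0.4)

```text
clock: 15.37
tool_pos: [0.5947, -0.0256, 0.3121]
eef_rot: [0.923, 0.384, 0.002, 0.001]
contact_force: [-0.1, 0.2, -1.3]
opening: 0.608
finger_force: 0.0
```

Run:
```python
from h import *
plan([('above',.548,.247,.30,20)])
```

```text
now 15.37 [ 0.5947 -0.0256  0.3121] 45.2 op 0.608 f 0.0 q7 -0.88
above [0.321, -0.451, 0.024, 0, 0, np.float64(0.879)] rows 9
```

play_rows(rows=[[[0.321,-0.451,0.024,0,0,0.88],[0.321,-0.451,0.024,0,0,0.88],[0.321,-0.451,0.024,0,0,0.88],[0.321,-0.451,0.024,0,0,0.88],[0.321,-0.451,0.024,0,0,0.88],[0.321,-0.451,0.024,0,0,0.88],[0.321,-0.451,0.024,0,0,0.88],[0.321,-0.451,0.024,0,0,0.88],[0.321,-0.451,0.024,0,0,0.88],[0.321,-0.451,0.024,0,0,0.88],[0.321,-0.451,0.024,0,0,0.88],[0.321,-0.451,0.024,0,0,0.88]]])

```text
clock: 16.37
tool_pos: [0.5477, 0.2451, 0.298]
eef_rot: [0.985, 0.172, -0.0, 0.001]
contact_force: [-0.2, 0.4, 0.3]
opening: 0.6
finger_force: 0.0
```

Run:
```python
from h import *
s=get_state();p=snapshot('wrist');T=wristT(p,s)
g=cv2.resize(rectify(p,T,.014,.498,.598,.197,.297,3),(300,300))
cv2.drawMarker(g,(150,150),(0,255,0),0,20,1)
t=snapshot('top'); a=cv2.resize(t['pixels'][160:240,230:310],(300,300),interpolation=cv2.INTER_CUBIC)
cv2.imwrite('pics/w5.png',np.hstack([g,a]))
plan([('down',.548,.247,.20,20)])
```

```text
now 16.47 [0.5476 0.2458 0.2982] 19.8 op 0.602 f 0.0 q7 -1.57
down [0.002, -0.002, 0.196, 0, 0, np.float64(-0.005)] rows 5
```

View pics/w5.png

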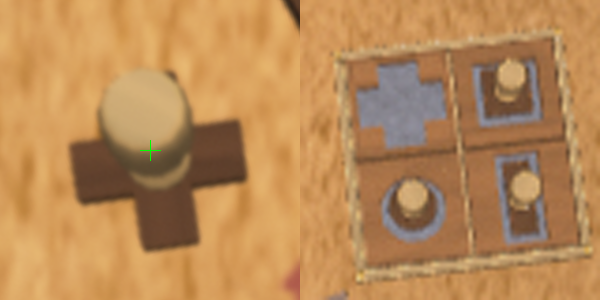

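The square stamp is seated. The cross foot is centred at about (158,163) in the crop, or (0.552, 0.250), with yaw about 7.5°. I'll grip at (0.5495, 0.248) and turn +2.5°.

play_rows(rows=[[[0.005,-0.003,0.06,0,0,0],[0.005,-0.003,0.12,0,0,0],[0.005,-0.003,0.175,0,0,0],[0.005,-0.003,0.196,0,0,0],[0.005,-0.003,0.196,0,0,0],[0.005,-0.003,0.196,0,0,0]]])

```text
clock: 16.97
tool_pos: [0.5494, 0.2491, 0.2005]
eef_rot: [0.985, 0.173, 0.0, 0.0]
contact_force: [1.5, 0.8, -0.2]
opening: 0.602
finger_force: 0.0
```

play_rows(rows=[[[0,0,0,0,0,0],[0,0,0,0,0,0],[0,0,0,0,0,0],[0,0,0,0,0,0],[0,0,0,0,0,0],[0,0,0,0,0,0]]], claw=1)

```text
clock: 17.47
tool_pos: [0.5494, 0.2496, 0.201]
eef_rot: [0.985, 0.173, 0.001, -0.0]
contact_force: [-0.0, -0.2, 5.8]
opening: 0.283
finger_force: 20.0
```

Run:
```python
from h import *
plan([('over',.5787,.063,.335,22.5),('place',.5787,.063,.220,22.5)])
```

```text
now 17.47 [0.5494 0.2496 0.201 ] 20.0 op 0.283 f 20.0 q7 -1.56
over [-0.072, 0.371, -0.268, 0, 0, np.float64(-0.088)] rows 8 
place [-0.0, -0.0, 0.23, 0, 0, np.float64(0.0)] rows 5
```

play_rows(rows=[[[0,0,-0.05,0,0,0],[0,0,-0.12,0,0,0],[0,0,-0.19,0,0,0],[-0.006,0.03,-0.25,0,0,-0.03],[-0.018,0.09,-0.268,0,0,-0.06],[-0.03,0.16,-0.268,0,0,-0.088],[-0.045,0.23,-0.268,0,0,-0.088],[-0.06,0.3,-0.268,0,0,-0.088],[-0.068,0.35,-0.268,0,0,-0.088],[-0.072,0.371,-0.268,0,0,-0.088],[-0.072,0.371,-0.268,0,0,-0.088],[-0.072,0.371,-0.268,0,0,-0.088],[-0.072,0.371,-0.268,0,0,-0.088]]])

```text
clock: 18.55
tool_pos: [0.5782, 0.0657, 0.334]
eef_rot: [0.98, 0.197, -0.0, -0.001]
contact_force: [1.1, -0.4, -1.4]
opening: 0.284
finger_force: 20.0
```

Run:
```python
from h import *
plan([('place',.5787,.063,.220,22.5)])
```

```text
now 18.55 [0.5782 0.0657 0.334 ] 22.7 op 0.284 f 20.0 q7 -1.28
place [-0.001, 0.005, 0.228, 0, 0, np.float64(0.007)] rows 5
```

play_rows(rows=[[[-0.001,0.003,0.06,0,0,0],[-0.001,0.003,0.12,0,0,0],[-0.001,0.003,0.17,0,0,0],[-0.001,0.003,0.2,0,0,0],[-0.001,0.003,0.218,0,0,0],[-0.001,0.003,0.228,0,0,0],[-0.001,0.003,0.228,0,0,0],[-0.001,0.003,0.228,0,0,0]]])

```text
clock: 19.22
tool_pos: [0.579, 0.0624, 0.2208]
eef_rot: [0.981, 0.196, 0.001, -0.0]
contact_force: [-0.2, 0.6, -1.2]
opening: 0.283
finger_force: 20.0
```

play_rows(rows=[[[0,0,0,0,0,0],[0,0,0,0,0,0],[0,0,0,0,0,0],[0,0,0,0,0,0],[0,0,0,0,0,0],[0,0,-0.05,0,0,0],[0,0,-0.12,0,0,0],[0,0,-0.2,0,0,0],[0,0,-0.26,0,0,0],[0,0,-0.3,0,0,0],[-0.1,-0.3,-0.3,0,0,0],[-0.1,-0.3,-0.3,0,0,0],[-0.1,-0.3,-0.3,0,0,0],[-0.1,-0.3,-0.3,0,0,0],[-0.1,-0.3,-0.3,0,0,0],[-0.1,-0.3,-0.3,0,0,0]]], claw=0.4)

```text
clock: 20.55
tool_pos: [0.4738, 0.1827, 0.3704]
eef_rot: [0.98, 0.197, -0.0, -0.0]
contact_force: [0.9, 0.0, 0.1]
opening: 0.6
finger_force: 0.0
```

Run:
```python
from h import *
t=snapshot('top'); a=t['pixels'][150:255,140:390]
cv2.imwrite('pics/end.png',cv2.resize(a,None,fx=3.2,fy=3.2,interpolation=cv2.INTER_CUBIC))
```

```text
(no output)
```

View pics/end.png

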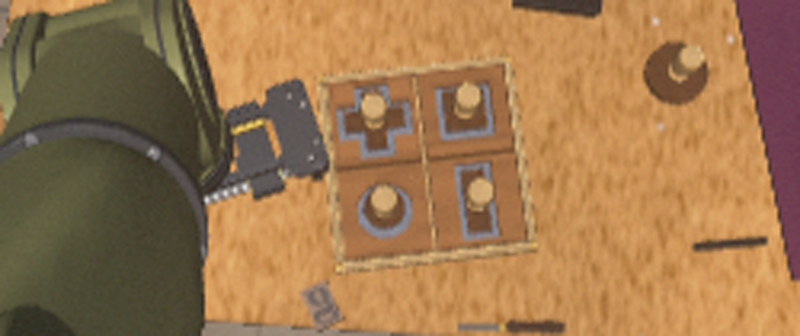

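All four stamps sit in their pockets with felt showing around each foot, and the disc is unmoved. The block is hidden behind the arm, but the gripper kept clear of it.

```bash
python3 -c "
from plant import *
print(finish_job())"
```

```text
the job is handed in; nothing more can be done
None
```

The job is handed in: all four stamps stand seated in their own pockets and the look-alikes were left alone (the final picture hid the oblong one behind the arm); no verdict was returned.

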